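# Slide a freshly glazed vase from the banding wheel onto a ware board

## Task

The tall vase on the banding wheel is freshly glazed down to its bare clay foot, so do not lift it and let nothing touch the glaze. Bring the ware board up until the middle of its end is against the wheel head, then slide the vase across by pushing it low on the bare foot, so that it stands upright with its whole foot on the board and never bumps the little beaker there. Finally draw the loaded board back at least a hand's breadth (80 mm) clear of the wheel, leaving both pots standing on it and the paint jar and the bowl behind undisturbed.

Things in the scene. Friction and masses are not known exactly. Their poses are not given: they have to be found in the camera images.
- wheel: Banding wheel: a low aluminium turntable, 50 mm high. Its flat round head (210 mm across, 12 mm thick, top at 50 mm above the table, overhanging the base) spins freely about its upright axis; the base, 150 mm across, does not move. Origin: on the axis, at table level. The ware board lies roughly on its -y side.
- wheel_top (a point): Centre of the top face of the wheel head (50 mm above the table).
- vase: Bottle-shaped vase, 175 mm tall, 0.35 to 0.7 kg, near the middle of the wheel head. Its foot, the lowest 30 mm, is a bare terracotta disc 92 mm across (too wide to grip, and its widest part); above, the white glazed body narrows from 89 mm to 39 mm at the neck, with a 50 mm lip. It may tip if pushed above 60 mm. Origin: centre of the underside; z up its axis.
- vase_glaze: The white glazed part of the same vase (everything above the lowest 30 mm). Same origin and axes as the vase.
- board: Ware board: plywood 300 mm long (its y), 180 mm wide (x), 15 mm thick, on two 33.5 mm high cross battens (at y = +75 and -60 mm), so its top is 48.5 mm above the table, 1.5 mm below the wheel head. Loose, 0.7 to 1 kg, friction 0.5 to 0.7. Its plain +y end goes to the wheel; near the -y end is a hand slot right through. Origin: board centre, at table level.
- board_end (a point): Middle of the board's plain +y end, at its top face.
- board_grip (a point): Middle of the top of the grip bar, 26 mm wide, at the board's -y end. Next to it, towards the wheel, is the hand slot: 40 mm along y by 100 mm along x, beginning 13 mm from here. One finger in the slot and one beyond the end hold the bar.
- beaker: Small unglazed handleless cup, 70 mm tall, 52 mm across the foot and 68 mm at the rim, 0.16 kg, standing loose on the board in its slot-side half. Origin: centre of its underside.
- bowl: Unglazed bowl, 124 mm across, 55 mm tall, on the table behind the board (farther from the robot). Bystander; origin: centre of its underside.
- jar: White screw-top paint jar, 68 mm across, 85 mm tall, on the table behind the wheel. Bystander; origin: centre of its underside.

How it is judged:
On the way, in this order (a step that is already met when the one before it is completed fails the run):
1. the board stands with the middle of its end against the wheel head (horizontal distance between board_end and wheel_top below 0.115 m), for 0.2 s.
2. the vase stands upright with its whole foot on the board, let go (x of vase in the frame of board between -0.047 and 0.047 m and y of vase in the frame of board between -0.04 and 0.107 m and z of vase in the frame of board between 0.044 and 0.053 m and angle between vase's own z axis and vertical below 0.06 rad and linear speed of vase below 0.01 m/s and contact force between vase and the fingers below 0.1 N), for 0.3 s.
At the end, for the whole second after the job is handed in: At rest: the vase upright (within 0.06 rad), its whole foot on the board (axis within 47 mm of the centre line, 43 mm or more in from the plain end, clear of the slot), the beaker standing on the board, the board flat on the table, its end 75 mm or more from the wheel head's rim (x of vase in the frame of board between -0.047 and 0.047 m and y of vase in the frame of board between -0.04 and 0.107 m and z of vase in the frame of board between 0.044 and 0.053 m and angle between vase's own z axis and vertical below 0.06 rad and x of beaker in the frame of board between -0.07 and 0.07 m and y of beaker in the frame of board between -0.1 and 0.12 m and z of beaker in the frame of board between 0.044 and 0.053 m and angle between beaker's own z axis and vertical below 0.1 rad and linear speed of each of vase, board, beaker below 0.01 m/s and horizontal distance between board_end and wheel_top above 0.18 m and angle between board's own z axis and vertical below 0.03 rad and height (world z) of board below 0.004 m); the robot touches nothing.
It fails at once if anything touches the glaze (contact force between vase_glaze and anything else above 0.3 N).
It fails at once if the vase is lifted, tipped by more than 0.3 rad or dropped (height (world z) of vase above 0.066 m or angle between vase's own z axis and vertical above 0.3 rad or height (world z) of vase below 0.035 m).
It fails at once if the vase bumps the beaker (contact force between vase and beaker above 0.3 N).
It fails at once if the beaker is tipped by more than 0.4 rad (angle between beaker's own z axis and vertical above 0.4 rad).
It fails at once if the paint jar or the bowl is moved more than 25 mm (distance of any of bowl, jar from where it was at the start of the episode above 0.025 m).
It also fails if it takes over 72 s, if anything falls off the work surface, if the arm or the gripper's body presses on something with over 40 N, if the wrist force passes 120 N, or if a joint passes its speed limit or range.

## Robot

A 7-joint arm with a two-finger parallel gripper is mounted at the origin on the work surface. World frame = base frame: x ahead of the robot, y to its left, z up, the work surface at z = 0. Lengths are in m, angles in rad, forces in N, time in s.
With the tool pointing down it reaches from about 0.35 to 0.775 m from the base axis. Payload 3.1 kg.
Tool frame: the origin (TCP) lies on the mounting face of the last link; the fingertips stand 173 mm ahead of it and the grasp point (between the pads) lies ctrl.tcp_to_grasp ahead of it (ctrl.tcp_to_grasp is the distance from the TCP to the grasp point, in m); z points along the fingers, y is the line along which they close (so a half turn about z gives the same grasp; the last joint's range is limited). The gripper opens to 85 mm and grips with 20 to 120 N. Pads are 22 mm wide; open, the fingers measure 114 mm over their backs; the gripper's body (76 mm by 85 mm) begins 54 mm behind the grasp point. The pads swing forward as they close: fully open they stand 13 mm farther back than shut.
Start: joints at [1.115, 0.311, 0.014, 1.512, -0.004, 1.319, -0.027], TCP at [0.221, -0.504, 0.405] pointing down, gripper open.
Joint ranges: [-2.7, 2.7], [-0.3, 1.91], [-1.27, 1.3], [0.12, 2.57], [-1.44, 4.58], [0.2, 2.03], [-3.05, 3.05]. Speed limits (rad/s): [2.79, 2.79, 3.14, 3.14, 3.14, 3.14, 3.14].

## Interface

Orientations are given as a 3x3 rotation matrix whose columns are the frame's x, y, z axes.
In Python, from station import readout, grab_frame, ticket, ctrl gives the robot as it stands.
- The arm moves only by the tool send_rows, never from a script. Its argument "steps" is one flat list of numbers, 7 for each row, row after row: the opening, from 0 (shut) to 1 (fully open), then the shift along the tool's x, y, z in cm, then the turn, a rotation vector about the tool's x, y, z in degrees. A call has exactly 8 rows; each row is the pose to reach, as a shift and turn from the pose commanded when the call began, along the tool's axes at that moment; what a row does not reach only later rows make up. A row lasts 1/10 s, in which the tool goes at most 50 mm and 8.59 degrees, less where a joint would pass 70% of its speed; a pose out of reach is approached as far as the arm can. A call with a gripper value outside its range is refused whole. The fingers move at their own pace and stop on an object; "grip_force" is the grip in N (left out, the last holds). Time passes only in rows, so rows that repeat a pose let the fingers close, or fill a call up. It gives the time, the measured TCP pose, the force, the opening and the grip force at its end, in the units of the state.
- readout.get_state(): the state, without advancing time (a new reading comes with each control period).
- grab_frame(name): name is "scene" or "top" or "wrist"; returns a dict with "pixels" (420x560x3 uint8, red, green, blue), "intrinsics" (3x3 intrinsics, pixels), "dist_coeffs" ([k1, k2, p1, p2, k3] as OpenCV has them; the pictures are not rectified), "view" (4x4, takes a point from world to camera coordinates). Camera axes: x right, y up, looking along -z (the intrinsics and any distortion apply to the point x, -y, -z); pixel columns grow to the right and rows downward; lengths in m; the calibration is good to about 2 mm. A picture is of the moment at which its call begins. There is no depth.
- ticket.finish_job(): hands the job in; it is judged then, once.
The state is a dict: "clock": time; "joint_positions": joint angles; "qvel": joint speeds; "joint_efforts": joint torques, N m; "tcp_pos": TCP position; "orientation": TCP orientation; "wrist_force": force on the tool from outside, world axes, zero at the start; "wrist_torque": the same for the moment, N m; "grip_width": opening from 0.0 (shut) to 1.0 (fully open); "grip_force": force on a finger pad.
Only numpy, scipy, OpenCV 4.12 (cv2) and the standard library are available. Lean on these libraries where they do the work, as an engineer would, in place of code of your own. Each camera call takes 0.05 s, during which the arm holds its last target. There are 200 camera calls.

## Working session

There is one attempt and no reset: what is moved stays moved. The work goes in short steps, Python scripts to look and compute and a tool call to move; the robot and the scene stay as the last step left them, time stands still between calls to the robot, and variables do not carry over. Pictures are saved under pics/ and viewed, at most 10 in all, crops included, and the job is handed in when it is done.

Besides the shell and the picture viewer there is one more tool, called after "Emit:" in YAML: its name, and indented under it one key for each argument. send_rows: Moves the arm, as the interface text tells. Its arguments: {"type":"object","properties":{"steps":{"type":"array","items":{"type":"number"}},"grip_force":{"type":"number"}},"required":["steps"]}

```bash
mkdir -p pics; ls; python3 - <<'E'
from station import readout, grab_frame, ctrl
import cv2, numpy as np
s=readout.get_state(); print({k:np.round(v,3).tolist() for k,v in s.items()}); print(ctrl.tcp_to_grasp)
ims=[]
for n in ("scene","top"):
    f=grab_frame(n); np.savez(f"{n}0.npz",**{k:np.array(v) for k,v in f.items()})
    print(n,np.round(f["intrinsics"],1).tolist(),f["dist_coeffs"],np.round(f["view"],3).tolist())
    cv2.imwrite(f"pics/{n}0.png",f["pixels"][:,:,::-1])
E
```

```text
pics
{'clock': 0.0, 'joint_positions': [1.115, 0.312, 0.014, 1.513, -0.004, 1.319, -0.027], 'qvel': [0.001, 0.001, -0.002, -0.0, -0.0, -0.001, 0.0], 'joint_efforts': [-0.001, -37.991, 0.145, -23.059, 0.012, 0.014, 0.0], 'tcp_pos': [0.221, -0.503, 0.404], 'orientation': [[0.916, 0.402, -0.001], [0.402, -0.916, 0.002], [-0.0, -0.002, -1.0]], 'wrist_force': [-1.121, 0.746, -0.115], 'wrist_torque': [0.005, 0.003, 0.012], 'grip_force': 0.0, 'grip_width': 0.999}
0.1547
scene [[440.0, 0.0, 280.9], [0.0, 440.0, 212.2], [0.0, 0.0, 1.0]] [-0.13188951  0.          0.          0.          0.        ] [[0.233, 0.972, 0.001, -0.133], [-0.582, 0.139, 0.801, 0.322], [0.779, -0.187, 0.598, -1.411], [0.0, 0.0, 0.0, 1.0]]
top [[491.7, 0.0, 276.7], [0.0, 491.7, 205.5], [0.0, 0.0, 1.0]] [-0.12192415  0.          0.          0.          0.        ] [[-0.03, -0.999, 0.012, -0.004], [0.99, -0.028, 0.137, -0.614], [-0.137, 0.016, 0.99, -1.0], [0.0, 0.0, 0.0, 1.0]]
```

View pics/top0.png

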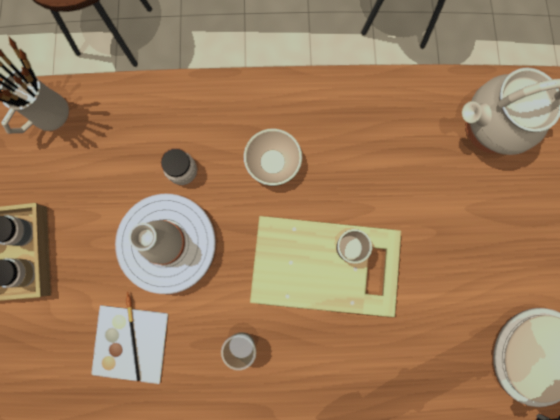

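View pics/scene0.png

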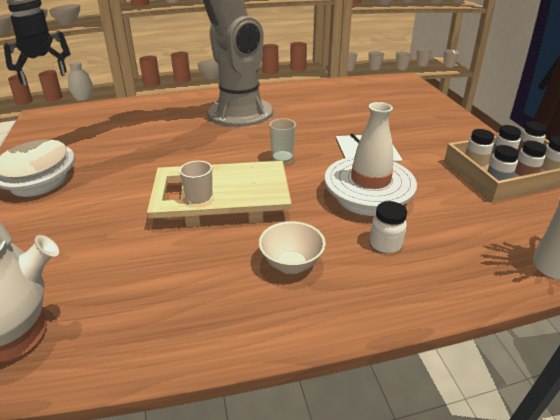

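The top view shows the wheel at about (166,243) with the vase near its middle. The board's corners are near (259,218), (401,230), (395,315) and (251,304). The beaker is at (354,246), the bowl at (273,157), the jar at (180,166), and there is also a tumbler at (239,352). In the scene view the terracotta foot is at about (372,177). Next I'll measure positions.

```bash
cat > h.py <<'E'
import cv2, numpy as np
from station import readout, grab_frame, ctrl
def ray(f,px):
    u=cv2.undistortPoints(np.array(px,float).reshape(-1,1,2),np.array(f["intrinsics"]),np.array(f["dist_coeffs"])).reshape(-1,2)
    V=np.array(f["view"]); R=V[:3,:3]; C=-R.T@V[:3,3]
    d=np.c_[u[:,0],-u[:,1],-np.ones(len(u))]@R
    return C,d
def onz(f,px,z):
    C,d=ray(f,px); return (C+d*((z-C[2])/d[:,2])[:,None])[:,:2]
def mask(f,lo,hi):
    return cv2.inRange(cv2.cvtColor(np.ascontiguousarray(f["pixels"]),cv2.COLOR_RGB2HSV),np.array(lo),np.array(hi))
def big(m,box=None):
    if box: 
        z=np.zeros_like(m); a,b,c,d=box; z[b:d,a:c]=m[b:d,a:c]; m=z
    cs,_=cv2.findContours(m,cv2.RETR_EXTERNAL,cv2.CHAIN_APPROX_NONE); return max(cs,key=cv2.contourArea).reshape(-1,2)
def fitcirc(p):
    A=np.c_[2*p,np.ones(len(p))]; s=np.linalg.lstsq(A,(p**2).sum(1),rcond=None)[0]
    return s[:2],np.sqrt(s[2]+s[0]**2+s[1]**2)
E
python3 - <<'E'
from h import *
t=dict(np.load("top0.npz")); s=dict(np.load("scene0.npz"))
hsv=cv2.cvtColor(t["pixels"],cv2.COLOR_RGB2HSV); hs=cv2.cvtColor(s["pixels"],cv2.COLOR_RGB2HSV)
for p in [(300,290),(270,230),(396,270),(130,240),(200,215),(105,240),(340,265),(185,250)]: print(p,hsv[p[1],p[0]])
for p in [(372,177),(360,178),(385,180),(400,185),(365,150),(372,200),(197,180),(230,180)]: print('s',p,hs[p[1],p[0]])
E
```

```text
(300, 290) [ 34  66 200]
(270, 230) [ 27  73 192]
(396, 270) [ 28  72 190]
(130, 240) [ 54   7 187]
(200, 215) [108  18 208]
(105, 240) [ 13 146 170]
(340, 265) [ 30  67 193]
(185, 250) [ 20  34 152]
s (372, 177) [ 10 129 182]
s (360, 178) [  9 142 115]
s (385, 180) [  9 148 134]
s (400, 185) [ 27  28 212]
s (365, 150) [ 20  49 156]
s (372, 200) [ 32  14 229]
s (197, 180) [ 17  67 149]
s (230, 180) [ 30  73 231]
```

```bash
cat >> h.py <<'E'
from scipy.optimize import least_squares
def fixc(p,r,c0=None):
    return least_squares(lambda c:np.hypot(*(p-c).T)-r, p.mean(0) if c0 is None else c0,loss="soft_l1",f_scale=.002)
def board(f,box):
    m=mask(f,(22,45,150),(42,110,255)); m=cv2.morphologyEx(m,cv2.MORPH_OPEN,np.ones((3,3)))
    w=onz(f,big(m,box),.0485).astype(np.float32); c,sz,_=cv2.minAreaRect(w); b=cv2.boxPoints(cv2.minAreaRect(w))
    e=[b[1]-b[0],b[2]-b[1]]; L=max(e,key=np.linalg.norm); L=L*np.sign(L[1]); return np.array(c),sz,L/np.linalg.norm(L)
def foot(f,box):
    m=mask(f,(3,105,60),(16,200,255)); p=big(m,box); q=[]
    for x in np.unique(p[:,0])[3:-3]: q.append((x,p[p[:,0]==x,1].max()+.5))
    return np.array(q),p
E
python3 - <<'E'
from h import *
t=dict(np.load("top0.npz")); s=dict(np.load("scene0.npz"))
c,sz,L=board(t,(235,200,430,330)); print("board",c,sz,L)
for hi in (45,):
    p=big(mask(t,(0,0,130),(180,hi,255)),(100,185,225,305)); w=onz(t,p,.05)
    print("wheel",fitcirc(w)); r=fixc(w,.105); print(r.x,np.abs(r.fun).mean())
q,p=foot(s,(340,150,405,195)); print(cv2.boundingRect(p.astype(np.int32)),q[::6].tolist())
w=onz(s,q,.05); r=fixc(w,.046,w.mean(0)+[-.03,0]); print("foot",r.x,np.abs(r.fun).max(),fitcirc(w))
v=t["pixels"].copy()[:,:,::-1].copy()
v2=s["pixels"][:,:,::-1].copy()
for x,y in q: v2[int(y),int(x)]=(0,255,0)
cv2.imwrite("pics/c.png",np.hstack([cv2.resize(v[200:330,90:235],None,fx=2.5,fy=2.5),cv2.resize(v2[130:240,330:420],(266,325))]))
E
```

```text
board [ 0.48310852 -0.12089382] (0.3011171519756317, 0.1814170777797699) [0.1311002 0.9913691]
wheel (array([0.54064844, 0.21544485]), np.float64(0.10403530722787149))
[0.5406572  0.21545793] 0.0009805738672306647
(352, 167, 41, 21) [[355.0, 182.5], [361.0, 185.5], [367.0, 187.5], [373.0, 187.5], [379.0, 187.5], [385.0, 185.5]]
foot [0.53432342 0.21990771] 0.002610284964997711 (array([0.53498031, 0.21968745]), np.float64(0.04547359281726784))
```

View pics/c.png

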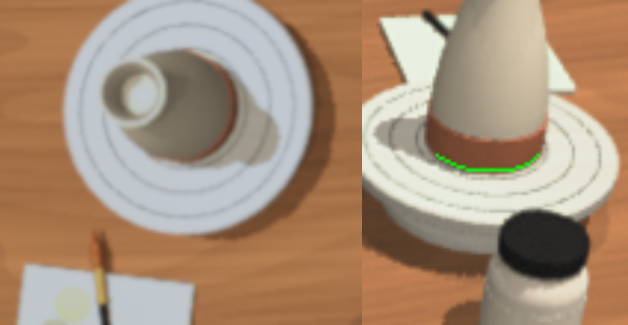

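```bash
cat >> h.py <<'E'
from scipy.spatial.transform import Rotation as Ro
def rel(p,R,p0=None,R0=None):
    s=readout.get_state(); p0=np.array(s["tcp_pos"] if p0 is None else p0); R0=np.array(s["orientation"] if R0 is None else R0)
    return np.round(R0.T@(np.array(p)-p0)*100,2).tolist(), np.round(Ro.from_matrix(R0.T@R).as_rotvec(degrees=True),2).tolist()
def down(L): # tool y along -L
    y=np.array([-L[0],-L[1],0]); z=np.array([0,0,-1.]); return np.c_[np.cross(y,z),y,z]
E
python3 - <<'E'
from h import *
t=dict(np.load("top0.npz"))
c,sz,L=board(t,(235,200,430,330)); X=np.array([L[1],-L[0]])
b=onz(t,[[354,245.5],[338,246],[371,245],[354,229],[354,263]],.1185); print("beaker board frame",[( (k-c)@X,(k-c)@L) for k in b])
g=c-.137*L-.015*X; print(g)
print(rel([*g,.26],down(L)))
E
```

```text
beaker board frame [(np.float64(0.043263386674430866), np.float64(-0.04279387102606748)), (np.float64(0.039169852627997694), np.float64(-0.011609175674967949)), (np.float64(0.047549452259424), np.float64(-0.07610151959022196)), (np.float64(0.0754946371652333), np.float64(-0.04013044387866045)), (np.float64(0.00933670138263956), np.float64(-0.04564388964785892))]
[ 0.45027726 -0.25474489]
([30.99, -13.51, 14.4], [-0.12, 0.04, 31.24])
```

Emit:
send_rows:
  steps: [0.6,5,-2.2,1,0,0,8,0.6,9,-4,3,0,0,16,0.6,13.5,-6,5,0,0,24,0.6,18,-8,8,0,0,31.2,0.6,22.5,-10,10,0,0,31.2,0.6,27,-12,12,0,0,31.2,0.6,31,-13.5,14.4,-0.1,0,31.2,0.6,31,-13.5,14.4,-0.1,0,31.2]
  grip_force: 60

```text
clock: 0.9
tcp_pos: [0.4526, -0.2506, 0.2586]
orientation: [[0.992, -0.124, -0.001], [-0.124, -0.992, 0.002], [-0.001, -0.002, -1.0]]
wrist_force: [0.3, -0.2, -0.3]
grip_width: 0.602
grip_force: 0.0
```

```bash
python3 - <<'E'
from h import *
t=dict(np.load("top0.npz"))
c,sz,L=board(t,(235,200,430,330)); X=np.array([L[1],-L[0]])
g=c-.137*L-.015*X
print(rel([*g,.202],down(L)),readout.get_state()["tcp_pos"],readout.get_state()["grip_width"])
f=grab_frame("wrist"); cv2.imwrite("pics/w1.png",f["pixels"][:,:,::-1])
E
```

```text
([-0.18, 0.45, 5.66], [-0.12, 0.08, 0.39]) [ 0.45264869 -0.25060792  0.25859852] 0.6022149957214461
```

View pics/w1.png

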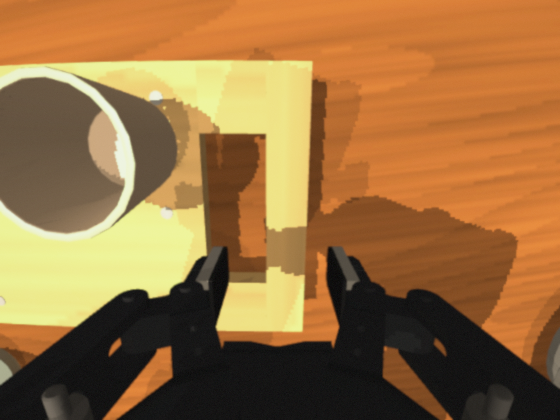

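The wrist view shows the bar at about columns 267–310 and the slot at (203–267, 135–275). The fingers sit roughly astride the bar at columns 215 and 340. I'll correct by 4.5 mm and go down.

Emit:
send_rows:
  steps: [0.6,0.5,0.45,0,-0.1,0.1,0.4,0.6,0.5,0.45,1,-0.1,0.1,0.4,0.6,0.5,0.45,2.5,-0.1,0.1,0.4,0.6,0.5,0.45,4,-0.1,0.1,0.4,0.6,0.5,0.45,5.2,-0.1,0.1,0.4,0.6,0.5,0.45,5.65,-0.1,0.1,0.4,0.6,0.5,0.45,5.65,-0.1,0.1,0.4,0.6,0.5,0.45,5.65,-0.1,0.1,0.4]

```text
clock: 1.75
tcp_pos: [0.4552, -0.2611, 0.2047]
orientation: [[0.99, -0.138, 0.003], [-0.138, -0.99, -0.004], [0.003, 0.004, -1.0]]
wrist_force: [1.0, 0.4, 0.2]
grip_width: 0.605
grip_force: 0.0
```

Emit:
send_rows:
  steps: [0.2,0,0,0,0,0,0,0.2,0,0,0,0,0,0,0.1,0,0,0,0,0,0,0.1,0,0,0,0,0,0,0.1,0,0,0,0,0,0,0.1,0,0,0,0,0,0,0.1,0,0,0,0,0,0,0.1,0,0,0,0,0,0]

```text
clock: 2.55
tcp_pos: [0.4562, -0.2579, 0.2055]
orientation: [[0.991, -0.135, 0.003], [-0.135, -0.991, -0.0], [0.003, -0.0, -1.0]]
wrist_force: [0.3, 5.5, 5.9]
grip_width: 0.283
grip_force: 60.3
```

```bash
python3 - <<'E'
from h import *
t=grab_frame("top"); cv2.imwrite("pics/t2.png",t["pixels"][:,:,::-1])
W=np.array([.5406,.2155])
c,sz,L=board(t,(235,200,365,330)); print(sz,L)
t0=dict(np.load("top0.npz")); c,sz,L=board(t0,(235,200,430,330)); X=np.array([L[1],-L[0]])
e=c+.15*L; d=W-e-.1055*L; print("shift needed",d,d@X,d@L)
s=readout.get_state(); R=np.array(s["orientation"]); print(R[:2,:2].T@d*100)
E
```

```text
(0.23325596749782562, 0.1811218559741974) [0.13003394 0.9915095 ]
shift needed [0.02399538 0.083099  ] 0.012893984537750496 0.0855275852364596
[ 1.25716848 -8.5575537 ]
```

View pics/t2.png

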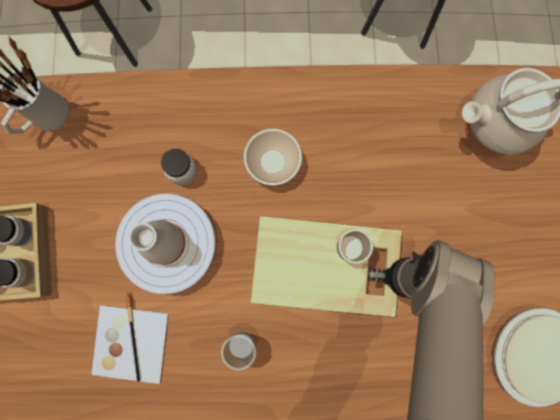

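The fingers hold the bar at (385,275), grip width 0.28. I'll draw the board toward the wheel with a small lateral correction.

Emit:
send_rows:
  steps: [0.1,0.1,-0.5,0,0,0,0,0.1,0.3,-1.5,0,0,0,0,0.1,0.5,-2.6,0,0,0,0,0.1,0.7,-3.7,0,0,0,0,0.1,0.9,-4.8,0,0,0,0,0.1,1.1,-5.9,0,0,0,0,0.1,1.25,-6.7,0,0,0,0,0.1,1.25,-7.2,0,0,0,0]

```text
clock: 3.4
tcp_pos: [0.4774, -0.195, 0.2058]
orientation: [[0.99, -0.14, 0.004], [-0.14, -0.99, -0.011], [0.006, 0.011, -1.0]]
wrist_force: [-1.5, -8.0, 3.6]
grip_width: 0.291
grip_force: 60.0
```

```bash
cat >> h.py <<'E'
def status(W=np.array([.5406,.2155]),bx=(150,200,420,335)):
    t=grab_frame("top"); m=mask(t,(22,45,150),(42,110,255)); m=cv2.morphologyEx(m,cv2.MORPH_OPEN,np.ones((3,3)))
    # plain end and long edges are visible: use hull corner on wheel side
    w=onz(t,big(m,bx),.0485).astype(np.float32); r=cv2.minAreaRect(w); b=cv2.boxPoints(r)
    es=[b[1]-b[0],b[2]-b[1]]; L=max(es,key=np.linalg.norm); L=L*np.sign(L[1])/np.linalg.norm(L); X=np.array([L[1],-L[0]])
    e=((b@X).max()+(b@X).min())/2*X+(b@L).max()*L
    d=W-e; print("L",L,"size",r[1],"end",e,"dist",np.hypot(*d),"x,y",d@X,d@L); return t,L,X,e
E
python3 -c "
from h import *
status()"
```

```text
L [0.13220927 0.99122185] size (0.3007371127605438, 0.18100698292255402) end [0.52511024 0.08771288] dist 0.12872249784094214 x,y -0.0015408586870406583 0.1287132775957939
```

Emit:
send_rows:
  steps: [0.1,0,-0.3,0,0,0,0,0.1,0,-0.6,0,0,0,0,0.1,0,-0.9,0,0,0,0,0.1,0,-1.2,0,0,0,0,0.1,0,-1.4,0,0,0,0,0.1,0,-1.5,0,0,0,0,0.1,0,-1.5,0,0,0,0,0.1,0,-1.5,0,0,0,0]

```text
clock: 4.25
tcp_pos: [0.4795, -0.1808, 0.2058]
orientation: [[0.99, -0.141, 0.005], [-0.141, -0.99, -0.011], [0.006, 0.011, -1.0]]
wrist_force: [-0.9, -8.2, 3.6]
grip_width: 0.286
grip_force: 60.0
```

```bash
python3 -c "
from h import *
status()"
```

```text
L [0.13933474 0.99024534] size (0.30069100856781006, 0.1809760481119156) end [0.5284284  0.10195641] dist 0.11419411004495 x,y -0.0037676718371551284 0.11413193904868403
```

Emit:
send_rows:
  steps: [0.1,0,-0.2,0,0,0,0,0.1,0,-0.4,0,0,0,0,0.1,0,-0.6,0,0,0,0,0.1,0,-0.75,0,0,0,0,0.1,0,-0.9,0,0,0,0,0.1,0,-0.9,0,0,0,0,0.1,0,-0.9,0,0,0,0,0.1,0,-0.9,0,0,0,0]

```text
clock: 5.1
tcp_pos: [0.4808, -0.172, 0.2058]
orientation: [[0.99, -0.141, 0.005], [-0.141, -0.99, -0.011], [0.007, 0.011, -1.0]]
wrist_force: [-0.9, -7.6, 4.0]
grip_width: 0.286
grip_force: 60.0
```

```bash
python3 -c "
from h import *
status()"
```

```text
L [0.13923079 0.99026   ] size (0.2972860634326935, 0.18101352453231812) end [0.52989715 0.11090247] dist 0.10514368773172239 x,y -0.003964596122822165 0.10506892042691059
```

Emit:
send_rows:
  steps: [0.1,0,-0.1,0,0,0,0,0.1,0,-0.2,0,0,0,0,0.1,0,-0.3,0,0,0,0,0.1,0,-0.3,0,0,0,0,0.1,0,-0.3,0,0,0,0,0.1,0,-0.3,0,0,0,0,0.1,0,-0.3,0,0,0,0,0.1,0,-0.3,0,0,0,0]

```text
clock: 5.95
tcp_pos: [0.4811, -0.1701, 0.2058]
orientation: [[0.99, -0.142, 0.005], [-0.142, -0.99, -0.013], [0.007, 0.012, -1.0]]
wrist_force: [-1.7, -10.2, 3.3]
grip_width: 0.284
grip_force: 59.9
```

Emit:
send_rows:
  steps: [0.55,0,0,0,0,0,0,0.55,0,0,0,0,0,0,0.55,0,0,0,0,0,0,0.55,0,0,0,0,0,0,0.55,0,0,-1,0,0,0,0.55,0,0,-4,0,0,0,0.55,0,0,-8.5,0,0,0,0.55,0,0,-13,0,0,0]

```text
clock: 6.75
tcp_pos: [0.4805, -0.1632, 0.3355]
orientation: [[0.991, -0.137, 0.001], [-0.137, -0.991, -0.003], [0.001, 0.003, -1.0]]
wrist_force: [1.7, -1.4, 0.5]
grip_width: 0.55
grip_force: 0.0
```

```bash
cat > plan.py <<'E'
from h import *
V0=np.array([.5343,.2199])
def pose(L,dist,tilt,zt,lat=0,V=V0,tiplen=.170):
    # fingertips centre at V + dist*L, tool leaning away from the vase; tool y along X
    X=np.array([L[1],-L[0],0]); l=np.array([*L,0]); a=np.radians(tilt)
    z=-l*np.sin(a)+np.array([0,0,-np.cos(a)]); y=X; x=np.cross(y,z); R=np.c_[x,y,z]
    p=np.array([*(V+dist*L),zt])+lat*X-z*tiplen
    return p,R
E
python3 - <<'E'
from plan import *
t,L,X,e=status(); print("vase in board",(V0-e)@X,(V0-e)@L)
for sgn in (1,-1):
    p,R=pose(L,.13,35,.12); 
    if sgn<0: R=R@np.diag([-1,-1,1])
    print(p,rel(p,R))
print(readout.get_state()["joint_positions"])
f=grab_frame("scene"); q,pp=foot(f,(340,150,405,195)); w=onz(f,q,.05); print(fixc(w,.046,w.mean(0)+[-.03,0]).x)
E
```

```text
L [0.13931891 0.9902476 ] size (0.30102723836898804, 0.1810125708580017) end [0.5301203  0.11243695] dist 0.10359447894936455 x,y -0.003981147280130044 0.10351795703209718
vase in board -0.010832710423860182 0.10699733735061966
[0.56599617 0.44518925 0.25925585] ([-0.28, -61.52, 8.12], [-26.35, -27.96, -87.14])
[0.56599617 0.44518925 0.25925585] ([-0.28, -61.52, 8.12], [-27.94, 26.33, 86.84])
[ 0.38851939  0.27150135 -0.11815625  1.71988729  0.03877378  1.13405354
 -1.44891336]
[0.53432342 0.21990771]
```

Docked: the end-to-axis distance is about 0.104 m, and the vase is 11 mm off the board's centre line. Next I'll swing to the far side of the vase at height, tilting the tool.

```bash
python3 - <<'E'
from plan import *
L=np.array([.1393,.9902]); 
p,R=pose(L,.13,35,.06)
print(p); print(rel([.40,.12,.47],R)); print(rel([*p[:2],.46],R))
E
```

```text
[0.56599186 0.44517842 0.19925585]
([-11.92, -26.91, -13.22], [-26.35, -27.96, -87.15])
([0.06, -61.4, -12.21], [-26.35, -27.96, -87.15])
```

Emit:
send_rows:
  steps: [0.55,-1.5,-2,-3,-2.2,-2.3,-7.2,0.55,-3,-5,-6,-4.4,-4.6,-14.4,0.55,-4.5,-8.5,-9,-6.6,-6.9,-21.6,0.55,-6,-12,-12,-8.8,-9.2,-28.8,0.55,-7.5,-15.5,-13.2,-11,-11.6,-36.2,0.55,-9,-19,-13.2,-13.2,-14,-43.5,0.55,-10.5,-23,-13.2,-15.4,-16.3,-50.8,0.55,-12,-27,-13.2,-17.6,-18.6,-58.1]

```text
clock: 7.65
tcp_pos: [0.3979, 0.1222, 0.4653]
orientation: [[0.588, 0.791, -0.171], [0.7, -0.603, -0.381], [-0.405, 0.104, -0.908]]
wrist_force: [0.2, 1.0, -0.1]
grip_width: 0.548
grip_force: 0.0
```

```bash
python3 - <<'E'
from plan import *
L=np.array([.1393,.9902]); 
p,R=pose(L,.13,35,.06)
print(rel([*p[:2],.46],R)); print(readout.get_state()["joint_positions"])
E
```

```text
([32.72, -6.25, -14.71], [-9.37, -9.2, -28.41])
[-0.04832201  0.15950106 -0.47524981  1.61591095  0.32148155  1.73824691
 -1.20853646]
```

Emit:
send_rows:
  steps: [0.55,3.5,-0.7,-1.6,-2.2,-2.2,-7,0.55,7.5,-1.4,-3.3,-4.5,-4.5,-14,0.55,11.5,-2.2,-5.2,-7,-7,-21,0.55,15.5,-3,-7,-9.4,-9.2,-28.4,0.55,19.5,-3.7,-8.8,-9.4,-9.2,-28.4,0.55,23.8,-4.6,-10.7,-9.4,-9.2,-28.4,0.55,28.2,-5.4,-12.7,-9.4,-9.2,-28.4,0.55,32.7,-6.2,-14.7,-9.4,-9.2,-28.4]

```text
clock: 8.45
tcp_pos: [0.5391, 0.3558, 0.4416]
orientation: [[0.115, 0.983, -0.145], [0.806, -0.178, -0.565], [-0.581, -0.052, -0.812]]
wrist_force: [1.1, -0.8, -1.6]
grip_width: 0.546
grip_force: 0.0
```

```bash
python3 - <<'E'
from plan import *
L=np.array([.1393,.9902]); 
p,R=pose(L,.13,35,.06)
print(rel([*p[:2],.46],R)); print(rel(p,R)); print(readout.get_state()["joint_positions"])
E
```

```text
([6.45, 0.96, -6.94], [-3.71, 0.5, -0.13])
([21.59, 2.3, 14.25], [-3.71, 0.5, -0.13])
[-0.78560995  0.72778465  0.17678873  0.86552606  0.29827407  2.03267401
 -0.71756681]
```

```bash
python3 - <<'E'
from plan import *
L=np.array([.1393,.9902]); 
p,R=pose(L,.13,35,.10)
for w in ([.45,.40,.43],[.42,.44,.33],p): print(rel(w,R))
E
```

```text
([3.21, -9.49, -0.27], [-3.71, 0.5, -0.13])
([11.9, -12.63, 6.03], [-3.71, 0.5, -0.13])
([19.27, 2.09, 11.0], [-3.71, 0.5, -0.13])
```

Emit:
send_rows:
  steps: [0.55,1.5,-4.7,0,-1.5,0.2,0,0.55,3.2,-9.5,-0.2,-3.7,0.5,0,0.55,6,-10.5,2,-3.7,0.5,0,0.55,9,-11.6,4,-3.7,0.5,0,0.55,11.9,-12.6,6,-3.7,0.5,0,0.55,11.9,-12.6,6,-3.7,0.5,0,0.55,11.9,-12.6,6,-3.7,0.5,0,0.55,11.9,-12.6,6,-3.7,0.5,0]

```text
clock: 9.25
tcp_pos: [0.4227, 0.437, 0.3325]
orientation: [[0.123, 0.989, -0.08], [0.81, -0.147, -0.568], [-0.574, 0.005, -0.819]]
wrist_force: [-0.2, 0.3, 0.3]
grip_width: 0.555
grip_force: 0.0
```

```bash
python3 - <<'E'
from plan import *
L=np.array([.1393,.9902]); 
for d in (.13,.09):
  p,R=pose(L,d,35,.10); print(rel(p,R))
print(readout.get_state()["joint_positions"])
E
```

```text
([7.78, 14.0, 6.02], [-0.02, 0.02, -0.54])
([4.51, 14.03, 8.32], [-0.02, 0.02, -0.54])
[-0.98682065  0.68967245  0.12288799  1.19101657  0.23736807  1.78928075
 -1.03092531]
```

Emit:
send_rows:
  steps: [0.55,1.6,2.8,1.2,0,0,-0.1,0.55,3.1,5.6,2.4,0,0,-0.2,0.55,4.7,8.4,3.6,0,0,-0.3,0.55,6.3,11.2,4.8,0,0,-0.4,0.55,7.8,14,6,0,0,-0.5,0.55,7.8,14,6,0,0,-0.5,0.55,7.8,14,6,0,0,-0.5,0.55,7.8,14,6,0,0,-0.5]

```text
clock: 10.05
tcp_pos: [0.5642, 0.4467, 0.2393]
orientation: [[0.112, 0.99, -0.08], [0.812, -0.138, -0.567], [-0.573, -0.001, -0.82]]
wrist_force: [0.6, 0.7, 0.0]
grip_width: 0.548
grip_force: 0.0
```

```bash
python3 - <<'E'
from plan import *
L=np.array([.1393,.9902]); 
for z in (.10,.062):
  p,R=pose(L,.1,35,z); print(rel(p,R))
print(readout.get_state()["joint_positions"])
f=grab_frame("scene");g=grab_frame("wrist"); cv2.imwrite("pics/s3.png",np.hstack([cv2.resize(f["pixels"][60:270,320:560],None,fx=1.6,fy=1.6),cv2.resize(g["pixels"],(448,336))])[:,:800,::-1])
E
```

```text
([-2.56, 0.2, 1.79], [-0.03, -0.04, 0.1])
([-0.38, 0.2, 4.91], [-0.03, -0.04, 0.1])
[-0.84153555  1.00295928  0.1459873   0.83649274  0.26015274  1.78335691
 -0.87767954]
```

View pics/s3.png

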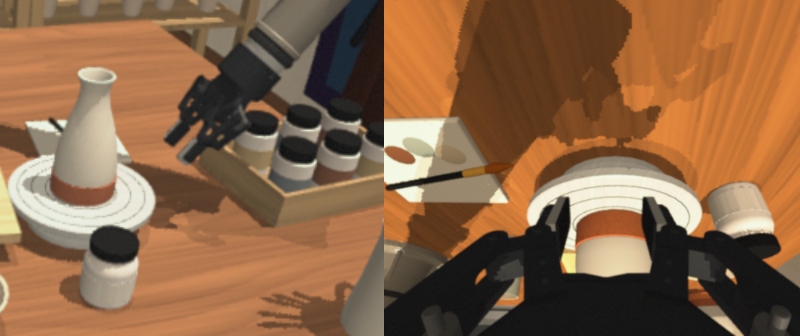

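The scene crop shows the leaning gripper behind the vase and clear of the jar box. The wrist view (rotated half a turn) shows the foot at columns 578–650, nearly centred between fingertips at 560 and 655. I'll check the tip height from the scene image before descending.

```bash
python3 - <<'E'
from plan import *
f=grab_frame("scene"); im=np.ascontiguousarray(f["pixels"][:,:,::-1]); cr=im[115:175,405:475]
cv2.imwrite("pics/tip.png",cv2.resize(cr,None,fx=10,fy=10,interpolation=cv2.INTER_CUBIC)); 
L=np.array([.1393,.9902]);X=np.array([L[1],-L[0]])
s=readout.get_state(); p=np.array(s["tcp_pos"]); R=np.array(s["orientation"])
# predicted pixels of +y finger tip: front/rear corners for several tip lengths
def proj(P):
    V=np.array(f["view"]); c=V[:3,:3]@P+V[:3,3]; c=c*[1,-1,-1]
    return cv2.projectPoints(c.reshape(1,1,3),np.zeros(3),np.zeros(3),np.array(f["intrinsics"]),np.array(f["dist_coeffs"]))[0].ravel()
for l in (.160,.165,.170,.175):
    print(l,[((proj(p+R@[a*.011,b,l])-[405,115])*10).round().tolist() for a in(-1,1) for b in (.0235,.037)])
E
```

```text
0.16 [[266.0, 397.0], [289.0, 428.0], [331.0, 444.0], [354.0, 474.0]]
0.165 [[251.0, 414.0], [273.0, 444.0], [315.0, 460.0], [338.0, 491.0]]
0.17 [[235.0, 430.0], [257.0, 461.0], [300.0, 476.0], [322.0, 507.0]]
0.175 [[220.0, 447.0], [242.0, 477.0], [284.0, 492.0], [307.0, 523.0]]
```

View pics/tip.png

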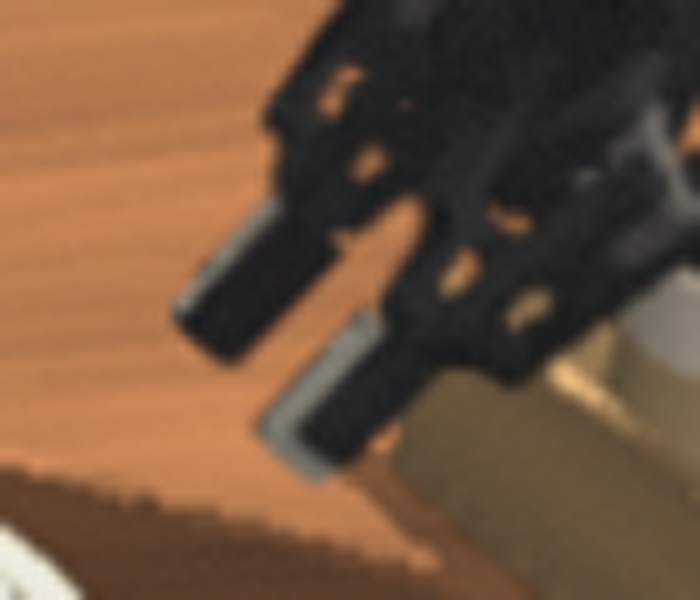

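The tip corners at crop (262,425) and (320,478) match a tip length of about 165 mm. Descending to foot height with that value.

```bash
sed -i 's/tiplen=.170/tiplen=.165/' plan.py; python3 - <<'E'
from plan import *
L=np.array([.1393,.9902]); 
for d,z in ((.1,.09),(.1,.062)):
  p,R=pose(L,d,35,z); print(rel(p,R))
E
```

```text
([-2.04, 0.26, 3.11], [-0.0, -0.04, 0.17])
([-0.43, 0.27, 5.41], [-0.0, -0.04, 0.17])
```

Emit:
send_rows:
  steps: [0.55,-1,0.1,1.5,0,0,0.1,0.55,-2,0.2,3.1,0,0,0.1,0.55,-1.5,0.2,3.9,0,0,0.1,0.55,-1,0.25,4.6,0,0,0.1,0.55,-0.4,0.25,5.4,0,0,0.1,0.55,-0.4,0.25,5.4,0,0,0.1,0.55,-0.4,0.25,5.4,0,0,0.1,0.55,-0.4,0.25,5.4,0,0,0.1]

```text
clock: 11.0
tcp_pos: [0.5619, 0.4126, 0.1948]
orientation: [[0.113, 0.99, -0.081], [0.81, -0.139, -0.569], [-0.575, -0.002, -0.818]]
wrist_force: [-0.6, -0.3, 0.3]
grip_width: 0.55
grip_force: 0.0
```

```bash
python3 - <<'E'
from plan import *
L=np.array([.1393,.9902]); 
for d in (.055,.04,.0,-.04,-.06):
  p,R=pose(L,d,35,.062); print(rel(p,R))
E
```

```text
([-3.82, -0.05, 2.4], [-0.08, 0.1, 0.07])
([-5.05, -0.05, 3.26], [-0.08, 0.1, 0.07])
([-8.32, -0.05, 5.56], [-0.08, 0.1, 0.07])
([-11.59, -0.05, 7.86], [-0.08, 0.1, 0.07])
([-13.23, -0.05, 9.01], [-0.08, 0.1, 0.07])
```

Emit:
send_rows:
  steps: [0.55,-1.5,-0.05,0.9,0,0.1,0,0.55,-2.8,-0.05,1.7,0,0.1,0,0.55,-3.82,-0.05,2.4,0,0.1,0,0.55,-4.23,-0.05,2.69,0,0.1,0,0.55,-4.64,-0.05,2.97,0,0.1,0,0.55,-5.05,-0.05,3.26,0,0.1,0,0.55,-5.46,-0.05,3.55,0,0.1,0,0.55,-5.87,-0.05,3.83,0,0.1,0]

```text
clock: 11.8
tcp_pos: [0.5521, 0.346, 0.1986]
orientation: [[0.112, 0.991, -0.075], [0.816, -0.135, -0.563], [-0.568, 0.002, -0.823]]
wrist_force: [2.3, 4.6, 2.4]
grip_width: 0.547
grip_force: 2.5
```

```bash
cat >> plan.py <<'E'
def nxt(L,ds,lat=0,z=.062):
    for d in ds: print(d,rel(*pose(L,d,35,z,lat)))
def vase(box,z=.05):
    f=grab_frame("scene"); q,pp=foot(f,box); w=onz(f,q,z); r=fixc(w,.046,w.mean(0)+[-.03,0]); print("vase",r.x,np.abs(r.fun).max()); return r.x
E
python3 - <<'E'
from plan import *
L=np.array([.1393,.9902]); X=np.array([.9902,-.1393])
nxt(L,(.03,-.01,-.02,-.06)); v=vase((310,150,405,200)); print((v-V0)@X,(v-V0)@L)
E
```

```text
0.03 ([-0.14, -0.01, 0.27], [0.21, -0.42, 0.15])
-0.01 ([-3.43, -0.03, 2.54], [0.21, -0.42, 0.15])
-0.02 ([-4.26, -0.03, 3.11], [0.21, -0.42, 0.15])
-0.06 ([-7.55, -0.05, 5.38], [0.21, -0.42, 0.15])
vase [0.41425181 0.13818118] 0.04267080008649814
-0.10748828321651147 -0.09764068789443617
```

Emit:
send_rows:
  steps: [0.55,-0.49,0,0.34,0,0,0,0.55,-0.98,0,0.69,0,0,0,0.55,-1.47,0,1.03,0,0,0,0.55,-1.97,0,1.38,0,0,0,0.55,-2.46,0,1.72,0,0,0,0.55,-2.95,0,2.07,0,0,0,0.55,-3.44,0,2.41,0,0,0,0.55,-3.93,0,2.75,0,0,0]

```text
clock: 12.65
tcp_pos: [0.5449, 0.2987, 0.1982]
orientation: [[0.112, 0.991, -0.078], [0.815, -0.136, -0.563], [-0.568, -0.0, -0.823]]
wrist_force: [0.2, 6.4, 2.9]
grip_width: 0.545
grip_force: 2.9
```

```bash
python3 - <<'E'
from plan import *
L=np.array([.1393,.9902]); X=np.array([.9902,-.1393])
nxt(L,(-.018,)); status(bx=(205,200,420,335))
g=grab_frame("wrist");f=grab_frame("scene"); cv2.imwrite("pics/s4.png",np.hstack([cv2.resize(f["pixels"][60:270,240:480],None,fx=1.6,fy=1.6),cv2.resize(g["pixels"],(448,336))])[:,:800,::-1])
E
```

```text
-0.018 ([-0.17, 0.05, 0.25], [0.09, -0.38, 0.18])
L [0.13965155 0.99020064] size (0.3020152747631073, 0.18141339719295502) end [0.5302104  0.11240354] dist 0.1036186468933235 x,y -0.004109767843181059 0.10353710590591808
```

View pics/s4.png

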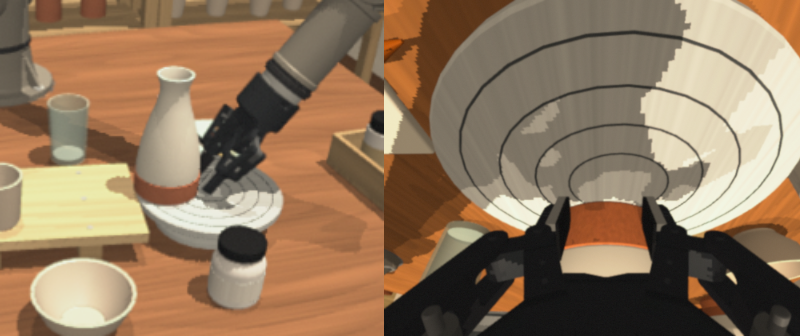

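The vase stands upright and centred between the fingers, with its foot just reaching the board end at scene crop (140,195). The board hasn't moved, so I'll continue the push.

Emit:
send_rows:
  steps: [0.55,-0.49,0,0.36,0,0,0,0.55,-0.98,0,0.72,0,0,0,0.55,-1.47,0,1.07,0,0,0,0.55,-1.96,0,1.42,0,0,0,0.55,-2.45,0,1.77,0,0,0,0.55,-2.93,0,2.12,0,0,0,0.55,-3.41,0,2.47,0,0,0,0.55,-3.89,0,2.82,0,0,0]

```text
clock: 13.6
tcp_pos: [0.5386, 0.2511, 0.1978]
orientation: [[0.112, 0.991, -0.077], [0.815, -0.136, -0.563], [-0.569, 0.0, -0.823]]
wrist_force: [1.6, 8.5, 6.9]
grip_width: 0.555
grip_force: 4.4
```

```bash
python3 - <<'E'
from plan import *
L=np.array([.1393,.9902])
nxt(L,(-.066,-.133)); status(bx=(205,200,420,335))
E
```

```text
-0.066 ([-0.2, 0.01, 0.21], [0.14, -0.34, 0.16])
-0.133 ([-5.71, -0.02, 4.02], [0.14, -0.34, 0.16])
L [0.14033417 0.9901042 ] size (0.302124947309494, 0.18140862882137299) end [0.53039074 0.11233536] dist 0.10366856625650912 x,y -0.00436929258538676 0.10357644981919448
```

Emit:
send_rows:
  steps: [0.55,-0.49,0,0.34,0,0,0,0.55,-0.98,0,0.69,0,0,0,0.55,-1.47,0,1.03,0,0,0,0.55,-1.97,0,1.38,0,0,0,0.55,-2.46,0,1.72,0,0,0,0.55,-2.95,0,2.07,0,0,0,0.55,-3.44,0,2.41,0,0,0,0.55,-3.93,0,2.75,0,0,0]

```text
clock: 14.45
tcp_pos: [0.5314, 0.2016, 0.1963]
orientation: [[0.112, 0.99, -0.08], [0.813, -0.138, -0.566], [-0.572, -0.002, -0.82]]
wrist_force: [1.0, 4.1, 2.0]
grip_width: 0.551
grip_force: 2.5
```

```bash
python3 - <<'E'
from plan import *
L=np.array([.1393,.9902])
nxt(L,(-.114,-.136)); status(bx=(205,200,420,335))
E
```

```text
-0.114 ([-0.11, 0.03, -0.02], [-0.05, -0.11, 0.14])
-0.136 ([-1.92, 0.02, 1.23], [-0.05, -0.11, 0.14])
L [0.13826957 0.9903946 ] size (0.3019387423992157, 0.1814761459827423) end [0.52981824 0.1121529 ] dist 0.10390798146675881 x,y -0.0036115589026087915 0.10384519453216187
```

Emit:
send_rows:
  steps: [0.55,-0.45,0,0.31,0,0,0,0.55,-0.9,0,0.62,0,0,0,0.55,-1.3,0,0.91,0,0,0,0.55,-1.65,0,1.15,0,0,0,0.55,-1.9,0,1.33,0,0,0,0.55,-2,0,1.4,0,0,0,0.55,-2,0,1.4,0,0,0,0.55,-2,0,1.4,0,0,0]

```text
clock: 15.3
tcp_pos: [0.5279, 0.1754, 0.1961]
orientation: [[0.113, 0.99, -0.083], [0.81, -0.14, -0.569], [-0.575, -0.003, -0.818]]
wrist_force: [0.2, 1.5, -1.7]
grip_width: 0.552
grip_force: 1.1
```

Emit:
send_rows:
  steps: [0.55,0.2,0,-0.14,0,0,0,0.55,0.5,0,-0.35,0,0,0,0.55,1,0,-0.7,0,0,0,0.55,2,0,-1.4,0,0,0,0.55,4,0,-2.8,0,0,0,0.55,6.5,0,-4.55,0,0,0,0.55,9,0,-6.3,0,0,0,0.55,11,0,-8,0,0,0]

```text
clock: 16.1
tcp_pos: [0.5465, 0.3136, 0.1983]
orientation: [[0.111, 0.99, -0.082], [0.812, -0.138, -0.567], [-0.573, -0.003, -0.819]]
wrist_force: [0.5, 0.5, -0.0]
grip_width: 0.554
grip_force: 0.0
```

```bash
python3 - <<'E'
from plan import *
t,L,X,e=status(bx=(205,200,420,335)); s=readout.get_state(); print(s["tcp_pos"],s["joint_positions"])
f=grab_frame("scene"); cv2.imwrite("pics/s5.png",np.hstack([f["pixels"][60:300,100:480],t["pixels"][120:360,60:480]])[:,:,::-1])
v=vase((235,130,312,225),.0485); print("vase board y,x",(v-e)@L+.15,(v-e)@X)
E
```

```text
L [0.13965157 0.99020076] size (0.30246812105178833, 0.18141339719295502) end [0.5302462  0.11265636] dist 0.10336350911365837 x,y -0.004109932714016745 0.10328177259606744
[0.54607504 0.31897286 0.19824255] [-0.76416675  0.8243888   0.15731201  1.2978684   0.30722031  1.46826589
 -0.86354293]
vase [ 0.37475576 -0.00969734] 0.011591766952701199
vase board y,x 0.007130790849289581 -0.13687985918967108
```

View pics/s5.png

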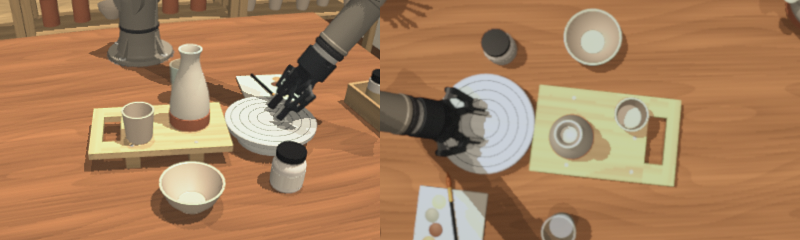

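The vase stands upright on the board at top crop (571,137), well clear of the beaker at (632,115). The board is still docked. Next: raise the arm and route back to the grip bar.

```bash
python3 - <<'E'
from plan import *
L=np.array([.1396,.9902]);X=np.array([L[1],-L[0]]);e=np.array([.5302,.1125])
v=vase((262,160,318,197),.0485); print("vase board y,x",(v-e)@L+.15,(v-e)@X)
R=down(L); 
for p in ([.47,.32,.36],[.40,.20,.44],[.39,.04,.45]): print(rel(p,R))
E
```

```text
vase [0.50422433 0.03443118] 0.0029087849100896054
vase board y,x 0.06907005302453381 -0.014822699158570414
([-9.49, -7.74, -13.06], [27.37, 27.54, 87.09])
([-24.6, -13.05, -12.23], [27.37, 27.54, 87.09])
([-38.26, -11.84, -3.87], [27.37, 27.54, 87.09])
```

Emit:
send_rows:
  steps: [0.55,-2.4,-1.9,-3.3,2.3,2.3,7.2,0.55,-4.8,-3.9,-6.5,4.6,4.6,14.5,0.55,-7.1,-5.8,-9.8,6.9,6.9,21.8,0.55,-9.5,-7.7,-13.1,9.2,9.2,29,0.55,-13.3,-9,-12.9,11.4,11.5,36.3,0.55,-17,-10.4,-12.7,13.7,13.8,43.5,0.55,-20.8,-11.7,-12.4,16,16,50.8,0.55,-24.6,-13,-12.2,18.3,18.4,58]

```text
clock: 17.1
tcp_pos: [0.3996, 0.1957, 0.4406]
orientation: [[0.923, 0.359, -0.139], [0.335, -0.927, -0.17], [-0.19, 0.11, -0.976]]
wrist_force: [0.2, 0.4, 0.8]
grip_width: 0.553
grip_force: 0.0
```

```bash
python3 - <<'E'
from plan import *
L=np.array([.1396,.9902]); R=down(L); 
for p in ([.39,.04,.45],[.47,-.168,.39]): print(rel(p,R))
print(readout.get_state()["joint_positions"])
E
```

```text
([-6.29, 14.19, 1.86], [8.98, 9.18, 28.5])
([-4.74, 35.68, 10.14], [8.98, 9.18, 28.5])
[-0.82405972  0.15856338  0.34471309  1.6380933   0.03364838  1.55819265
 -1.6931913 ]
```

Emit:
send_rows:
  steps: [0.55,-2,4.5,0.6,2.3,2.3,7.2,0.55,-4.2,9.3,1.2,4.5,4.6,14.4,0.55,-6.3,14.2,1.8,6.8,6.9,21.5,0.55,-6,18.5,3.4,9,9.2,28.5,0.55,-5.7,22.8,5.1,9,9.2,28.5,0.55,-5.4,27.1,6.8,9,9.2,28.5,0.55,-5,31.4,8.5,9,9.2,28.5,0.55,-4.7,35.7,10.1,9,9.2,28.5]

```text
clock: 17.9
tcp_pos: [0.4733, -0.1671, 0.3894]
orientation: [[0.991, -0.134, -0.001], [-0.134, -0.991, 0.001], [-0.001, -0.001, -1.0]]
wrist_force: [0.7, 1.1, 1.6]
grip_width: 0.552
grip_force: 0.0
```

```bash
python3 - <<'E'
from plan import *
t,L,X,e=status(bx=(205,200,420,335)); R=down(L); g=e-.287*L-.010*X; print(g)
for p in ([*g,.27],[*g,.203]): print(rel(p,R))
E
```

```text
L [0.1393192  0.99024755] size (0.3020097315311432, 0.1810125708580017) end [0.5301203  0.11243703] dist 0.10359439741340624 x,y -0.003981165666093388 0.10351787269898045
[ 0.48023322 -0.17037082]
([0.63, -0.66, 11.74], [0.58, 0.09, -0.27])
([0.64, -0.72, 18.44], [0.58, 0.09, -0.27])
```

Emit:
send_rows:
  steps: [0.55,0.6,-0.7,4,0.6,0,-0.2,0.55,0.6,-0.7,8,0.6,0,-0.2,0.55,0.6,-0.7,11.7,0.6,0,-0.2,0.55,0.6,-0.7,11.7,0.6,0,-0.2,0.55,0.6,-0.7,11.7,0.6,0,-0.2,0.55,0.6,-0.7,11.7,0.6,0,-0.2,0.55,0.6,-0.7,11.7,0.6,0,-0.2,0.55,0.6,-0.7,11.7,0.6,0,-0.2]

```text
clock: 18.75
tcp_pos: [0.4817, -0.1586, 0.2746]
orientation: [[0.992, -0.128, 0.004], [-0.128, -0.992, 0.01], [0.003, -0.011, -1.0]]
wrist_force: [-0.1, 0.6, 0.4]
grip_width: 0.552
grip_force: 0.0
```

```bash
python3 - <<'E'
from plan import *
L=np.array([.1393,.9902]);X=np.array([L[1],-L[0]]);R=down(L); g=np.array([.5301,.1124])-.287*L-.010*X
print(rel([*g,.203],R))
E
```

```text
([-0.02, 1.26, 7.15], [-0.61, -0.16, 0.65])
```

Emit:
send_rows:
  steps: [0.55,0,1.2,0,-0.6,-0.2,0.6,0.55,0,1.2,1,-0.6,-0.2,0.6,0.55,0,1.2,1,-0.6,-0.2,0.6,0.55,0,1.2,3,-0.6,-0.2,0.6,0.55,0,1.2,5,-0.6,-0.2,0.6,0.55,0,1.2,6.5,-0.6,-0.2,0.6,0.55,0,1.2,7.1,-0.6,-0.2,0.6,0.55,0,1.2,7.1,-0.6,-0.2,0.6]

```text
clock: 19.55
tcp_pos: [0.4791, -0.1692, 0.2008]
orientation: [[0.99, -0.139, -0.006], [-0.139, -0.99, 0.001], [-0.007, -0.0, -1.0]]
wrist_force: [0.5, 0.5, 0.8]
grip_width: 0.548
grip_force: 0.0
```

Emit:
send_rows:
  steps: [0.4,0,0,0,0,0,0,0.3,0,0,0,0,0,0,0.2,0,0,0,0,0,0,0.1,0,0,0,0,0,0,0.1,0,0,0,0,0,0,0.1,0,0,0,0,0,0,0.1,0,0,0,0,0,0,0.1,0,0,0,0,0,0]

```text
clock: 20.35
tcp_pos: [0.4797, -0.1715, 0.2031]
orientation: [[0.99, -0.14, -0.002], [-0.14, -0.99, -0.003], [-0.002, 0.003, -1.0]]
wrist_force: [-3.5, -4.8, 5.4]
grip_width: 0.291
grip_force: 59.9
```

Emit:
send_rows:
  steps: [0.1,0,0.15,0,0,0,0,0.1,0,0.5,0,0,0,0,0.1,0,1,0,0,0,0,0.1,0,1.6,0,0,0,0,0.1,0,2.2,0,0,0,0,0.1,0,2.8,0,0,0,0,0.1,0,3.4,0,0,0,0,0.1,0,4,0,0,0,0]

```text
clock: 21.15
tcp_pos: [0.4774, -0.1999, 0.202]
orientation: [[0.992, -0.13, -0.002], [-0.13, -0.991, 0.018], [-0.004, -0.018, -1.0]]
wrist_force: [2.4, 15.5, 7.3]
grip_width: 0.29
grip_force: 60.4
```

Emit:
send_rows:
  steps: [0.1,0,0.6,0,0,0,0,0.1,0,1.2,0,0,0,0,0.1,0,1.8,0,0,0,0,0.1,0,2.4,0,0,0,0,0.1,0,3,0,0,0,0,0.1,0,3.6,0,0,0,0,0.1,0,4.2,0,0,0,0,0.1,0,4.8,0,0,0,0]

```text
clock: 21.95
tcp_pos: [0.4713, -0.2471, 0.2018]
orientation: [[0.992, -0.13, -0.001], [-0.13, -0.991, 0.02], [-0.004, -0.019, -1.0]]
wrist_force: [2.0, 17.3, 9.1]
grip_width: 0.289
grip_force: 60.5
```

Emit:
send_rows:
  steps: [0.1,0,0.5,0,0,0,0,0.1,0,0.9,0,0,0,0,0.1,0,1.2,0,0,0,0,0.1,0,1.4,0,0,0,0,0.1,0,1.5,0,0,0,0,0.1,0,1.5,0,0,0,0,0.1,0,1.5,0,0,0,0,0.1,0,1.5,0,0,0,0]

```text
clock: 22.75
tcp_pos: [0.4692, -0.262, 0.2019]
orientation: [[0.992, -0.13, -0.001], [-0.13, -0.991, 0.019], [-0.004, -0.019, -1.0]]
wrist_force: [2.2, 14.7, 9.7]
grip_width: 0.287
grip_force: 60.6
```

```bash
python3 - <<'E'
from plan import *
status(bx=(205,200,460,345))
E
```

```text
L [0.12842567 0.9917191 ] size (0.23484733700752258, 0.18129949271678925) end [0.51684946 0.02583505] dist 0.19114622853851349 x,y -0.0008039819529560884 0.19114453576912147
```

Emit:
send_rows:
  steps: [0.55,0,-0.5,0,0,0,0,0.55,0,-0.8,0,0,0,0,0.55,0,-0.8,0,0,0,0,0.55,0,-0.8,0,0,0,0,0.55,0,-0.8,0,0,0,0,0.55,0,-0.8,-1.5,0,0,0,0.55,0,-0.8,-4,0,0,0,0.55,0,-0.8,-8,0,0,0]

```text
clock: 23.6
tcp_pos: [0.4658, -0.2633, 0.2817]
orientation: [[0.99, -0.14, -0.008], [-0.14, -0.99, 0.002], [-0.008, -0.001, -1.0]]
wrist_force: [0.4, 0.2, 0.6]
grip_width: 0.548
grip_force: 0.0
```

Emit:
send_rows:
  steps: [0.55,0,0,-4,0,0,0,0.55,0,2,-7,0,0,0,0.55,-2,5,-9,0,0,0,0.55,-4,8,-9,0,0,0,0.55,-4,8,-9,0,0,0,0.55,-4,8,-9,0,0,0,0.55,-4,8,-9,0,0,0,0.55,-4,8,-9,0,0,0]

```text
clock: 24.4
tcp_pos: [0.4174, -0.3362, 0.3717]
orientation: [[0.991, -0.136, -0.004], [-0.136, -0.991, 0.001], [-0.004, -0.001, -1.0]]
wrist_force: [0.4, 0.1, -0.2]
grip_width: 0.549
grip_force: 0.0
```

```bash
python3 - <<'E'
from plan import *
t,L,X,e=status(bx=(205,200,460,345)); f=grab_frame("scene")
cv2.imwrite("pics/end.png",np.hstack([f["pixels"][60:300,80:460],t["pixels"][120:360,60:480]])[:,:,::-1])
E
```

```text
L [0.12692359 0.9919125 ] size (0.3008043169975281, 0.1810280978679657) end [0.5164478  0.02541528] dist 0.1916129713197147 x,y -0.00016934932564923567 0.19161289400942458
```

View pics/end.png

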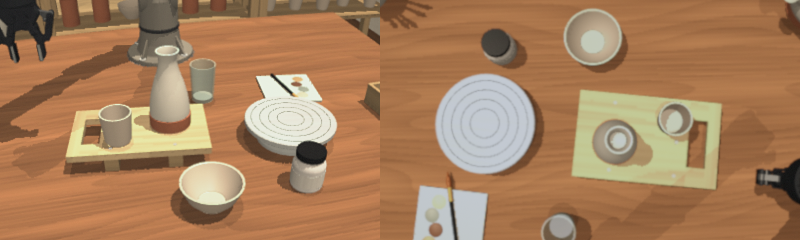

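The final view shows the vase at (614,142) and the beaker at (675,120), both standing on the board, which is 86 mm clear of the wheel. The jar and bowl haven't moved and the robot is clear.

```bash
python3 -c "
from station import ticket; print(ticket.finish_job())"
```

```text
the job is handed in; nothing more can be done
None
```

The job is handed in: the vase and the beaker stand upright on the board, drawn back about 86 mm clear of the wheel, and the final pictures show the jar and bowl where they were; the hand-in returned no verdict.

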